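# Seat a record centre adapter in the hand press

### The job

Seat the nylon adapter that waits in the hand press: with the fingertips push the press's slide all the way in under the ram, then press the black cap on top of the ram down until the adapter is pressed to the bottom of its brass collar, flush with the rim, and finish while still holding it down there. Pick nothing up, and leave the other things on the bench as they stand.

Things in the scene. Friction and masses are not known exactly. Their poses are not given: they have to be found in the camera images.
- press: Green hand press fixed to the bench, base 190 x 130 x 30 mm, column at the rear. Origin on the bench surface under the ram's axis; x to its rear (the way the slide is pushed shut), y to its left, z up. In this frame its head, 60 mm wide, spans x -38 to +103 mm, z 110 to 160 mm; only the ram is higher.
- slide (a joint): Steel slide in the press's base, m: 0 = fully home (hard stop, collar exactly under the ram), grows as it is drawn out towards the operator (along the press's -x), up to 0.085. About 2 N of friction; it stays where it is left.
- slide_tab (a point): Middle of the top edge of the front face of the slide's upright push tab: steel plate 60 mm wide, 12 mm thick, top 87 mm above the bench, standing 45 mm above the slide's plate. The face looks along the press's -x and lies at x = -106 mm in the press's frame when the slide is home. In front of it is open air down to the bench.
- nest (a point): Centre of the floor of the round brass collar on the slide, 42 mm above the bench; moves with the slide. The collar is 54 mm outside, 40 mm inside, 14 mm deep; with the slide home it lies under the ram's axis. z up.
- adapter: White nylon adapter to be seated: disc 38 mm across, 14 mm high, captive in the collar (it only moves up and down), origin at the centre of its underside. A spring ejector holds it 6 mm above the collar's floor, 6 mm proud of the rim; at the bottom it is flush with the rim. The ejector (2.4 N, rising to 7.2 N at the bottom) raises it again if released.
- ram: Vertical ram with a round black palm cap (46 mm across, 18 mm thick). Origin at the centre of the cap's top face, 208 mm above the bench when up. Slides straight down against a return spring (2 N, 5 N at 20 mm). Its end (24 mm across) meets the proud adapter after 14 mm and seats it after 20 mm, where it stops hard; holding it there takes about 13 N on the cap.
- spare_a: Bystander: spare white nylon adapter lying loose on the bench beside the press, 38 mm across, 14 mm high; origin at the centre of its underside.
- spare_b: Bystander: spare white nylon adapter lying loose on the bench beside the press, 38 mm across, 14 mm high; origin at the centre of its underside.
- spare_c: Bystander: spare white nylon adapter lying loose on the bench beside the press, 38 mm across, 14 mm high; origin at the centre of its underside.
- arbor_pin: Bystander: steel arbor pin standing on its 32 mm foot, 56 mm high; origin at the centre of its underside.
- roll_weight: Bystander: black rubber roll-weight standing on end, 56 mm across, 90 mm high; origin at the centre of its underside.
- collar_jar: Bystander: small closed jar, 56 mm across, 80 mm high; origin at the centre of its underside.
- brush: Bystander: brush 160 mm long lying on the bench; origin under its middle, x along it.

How it is judged:
On the way, in this order (a step that is already met when the one before it is completed fails the run):
1. the slide is fully home with the ram still up (value of joint slide below 0.004 m and z of ram in the frame of press above 0.203 m), for 0.2 s.
2. the cap is pressed down and the ram has the adapter at the bottom of its collar (value of joint slide below 0.004 m and z of ram in the frame of press below 0.1905 m and z of adapter in the frame of nest below 0.0025 m and contact force between ram and adapter above 2 N and contact force between the fingers and ram above 3 N), for 0.2 s.
At the end, for the whole second after the job is handed in: The slide is home (within 4 mm), the ram is at least 17.5 mm down, the adapter lies in the collar within 2.5 mm of its floor (flush), the ram bears on it with more than 2 N and the fingers bear on the ram with more than 3 N, all still held at the end (all of step 2); the arm keeps its last pose, push and grip.
It fails at once if the ram is pressed down before the slide is home (value of joint slide above 0.008 m and z of ram in the frame of press below 0.196 m).
It fails at once if another thing on the bench is moved, tipped or lifted (more than 20 mm) (distance of any of spare_a, spare_b, spare_c, arbor_pin, roll_weight, collar_jar, brush from where it was at the start of the episode above 0.02 m or angle between any of spare_a, spare_b, spare_c, arbor_pin, roll_weight, collar_jar's own z axis and vertical above 0.4 rad).
It also fails if it takes over 38 s, if anything falls off the work surface, if the arm or the gripper's body presses on something with over 40 N, if the wrist force passes 120 N, or if a joint passes its speed limit or range.

### The arm

A 7-joint arm with a two-finger parallel gripper is mounted at the origin on the work surface. World frame = base frame: x ahead of the robot, y to its left, z up, the work surface at z = 0. Lengths are in m, angles in rad, forces in N, time in s.
With the tool pointing down it reaches from about 0.425 to 0.875 m from the base axis. Payload 9.9 kg.
Tool frame: the origin (TCP) lies between the finger pads; the fingertips stand 22 mm ahead of it and the grasp point (between the pads) lies 3 mm ahead of it; z points along the fingers, y is the line along which they close (so a half turn about z gives the same grasp; the last joint's range is limited). The gripper opens to 85 mm and grips with 20 to 120 N. Pads are 22 mm wide; open, the fingers measure 114 mm over their backs; the gripper's body (76 mm by 85 mm) begins 54 mm behind the grasp point. The pads swing forward as they close: fully open they stand 13 mm farther back than shut.
Start: joints at [1.17, 0.576, 0.025, 1.437, -0.015, 1.129, -0.057], TCP at [0.21, -0.641, 0.253] pointing down, gripper open.
Joint ranges: [-2.76, 2.76], [-0.34, 2.15], [-1.52, 1.57], [0.19, 2.46], [-1.09, 4.23], [0.17, 1.99], [-2.82, 2.82]. Speed limits (rad/s): [2.22, 2.22, 3.01, 3.01, 3.14, 3.14, 3.14].

### API

Orientations are given as a unit quaternion [w, x, y, z].
In Python, from cell import env gives the robot as it stands.
- The arm moves only by the shell command python3 -m handwheel 'ROWS'. ROWS is JSON, a list of rows, each an object with "fingers": the opening, from 0 (shut) to 1 (fully open); "offset": the shift along the tool's x, y, z in units of 1 m (1.0 is 1 m), a list of three; "roll": the turn about the tool's z in units of 180 degrees (1.0 is 180 degrees). In form: [{"fingers": fingers, "offset": [dx, dy, dz], "roll": roll}, ...]. A call has 1 to 10 rows; each row is the pose to reach, as a shift and turn from the pose commanded when the call began, along the tool's axes at that moment, turning the shorter way round; what a row does not reach only later rows make up. A row lasts 1/10 s, in which the tool goes at most 50 mm and 8.59 degrees, less where a joint would pass 70% of its speed; a pose out of reach is approached as far as the arm can. A call with a number of a shift or a turn outside -1 to 1 is refused whole. A call with a gripper value outside its range is refused whole. The fingers move at their own pace and stop on an object; the grip force is fixed at half the most. Time passes only in rows, so rows that repeat a pose let the fingers close. It gives the time, the measured TCP pose, the force, the opening and the grip force at its end, in the units of the state.
- env.read_state(): the state, without advancing time (a new reading comes with each control period).
- env.read_camera(name): name is "side" or "top" or "wrist"; returns a dict with "pixels" (384x512x3 uint8, red, green, blue), "camera_matrix" (3x3 intrinsics, pixels), "rvec" (rotation vector, rad) and "tvec" (3), from world to camera coordinates, as OpenCV has them; the wrist camera has in their place "mount" (4x4, takes a point from camera to tool coordinates, whose origin is the TCP and whose axes are the flange's). Camera axes: x right, y down, z forward; pixel columns grow to the right and rows downward; lengths in m; the calibration is good to about 2 mm. The wrist camera is an equidistant fisheye: a pixel r from the principal point sees the ray r / f radians off the axis. A picture is of the moment at which its call begins: read the wrist's pose just before it. There is no depth.
- env.sign_off(): hands the job in; it is judged then, once.
The state is a dict: "clock": time; "joints": joint angles; "joint_velocities": joint speeds; "tau": joint torques, N m; "position": TCP position; "tcp_rot": TCP orientation; "wrist_force": force on the tool from outside, world axes, zero at the start; "moment": the same for the moment, N m; "gripper_width": finger opening in m; "grasp_force": force on a finger pad.
Only numpy, scipy, OpenCV 4.12 (cv2) and the standard library are available. Lean on these libraries where they do the work, as an engineer would, in place of code of your own. Each camera call takes 0.05 s, during which the arm holds its last target. There are 200 camera calls.

## Working session

There is one attempt and no reset: what is moved stays moved. The work goes in short steps, Python scripts to look and compute and a shell command to move; the robot and the scene stay as the last step left them, time stands still between calls to the robot, and variables do not carry over. Pictures are saved under pics/ and viewed, at most 10 in all, crops included, and the job is handed in when it is done.

```bash
mkdir -p pics; cat > h.py <<'E'
from cell import env
import cv2, numpy as np
def snap(n,f):
    c=env.read_camera(n); cv2.imwrite('pics/'+f,c['pixels'][:,:,::-1]); return c
def ray(c,u,v):
    R=cv2.Rodrigues(np.array(c['rvec'],float))[0]; t=np.array(c['tvec'],float).ravel()
    d=R.T@np.linalg.inv(np.array(c['camera_matrix']))@np.array([u,v,1.]); return -R.T@t,d
def atz(c,u,v,z):
    o,d=ray(c,u,v); return o+d*(z-o[2])/d[2]
def proj(c,P):
    return cv2.projectPoints(np.array(P,float).reshape(-1,1,3),np.array(c['rvec'],float),np.array(c['tvec'],float),np.array(c['camera_matrix']),None)[0].reshape(-1,2)
E
python3 - <<'E'
from h import *
s=env.read_state(); print({k:np.round(v,3) for k,v in s.items()})
for n in('top','side'):
    c=snap(n,n+'1.png'); print(n,np.round(ray(c,256,192),3))
E
```

```text
{'clock': np.float64(0.0), 'joints': array([ 1.17 ,  0.577,  0.025,  1.438, -0.015,  1.129, -0.056]), 'joint_velocities': array([-0.001, -0.   , -0.   , -0.   , -0.   , -0.   ,  0.   ]), 'tau': array([ 1.0000e-03, -7.6577e+01,  2.2510e+00, -2.8597e+01,  1.6000e-02,
        1.3000e-02,  0.0000e+00]), 'position': array([ 0.21 , -0.641,  0.252]), 'tcp_rot': array([-0.001,  0.987,  0.158, -0.   ]), 'wrist_force': array([-0.281, -0.379, -1.485]), 'moment': array([ 0.004, -0.013,  0.006]), 'grasp_force': np.float64(0.0), 'gripper_width': np.float64(0.085)}
top [[ 0.532 -0.048  1.119]
 [ 0.081 -0.023 -0.996]]
side [[ 0.23   0.457  0.774]
 [ 0.428 -0.567 -0.704]]
```

View pics/top1.png

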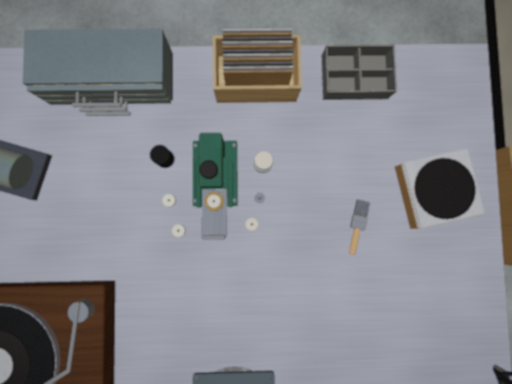

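View pics/side1.png

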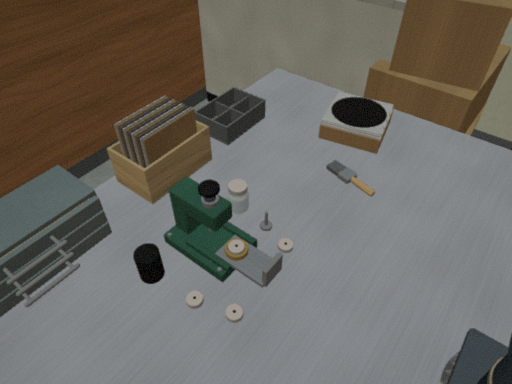

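The top view shows the press at about (210,175), with the cap at (208,170) and the slide drawn out towards the robot to row 238. The spares are at (168,200), (178,230) and (252,224), the pin at (259,197), the jar at (263,161) and the roll weight at (162,156). I'll enlarge both views to measure.

```bash
python3 - <<'E'
from h import *
a=cv2.imread('pics/top1.png')[125:250,150:275]; b=cv2.imread('pics/side1.png')[170:295,155:295]
a=cv2.resize(a,(600,600),interpolation=cv2.INTER_CUBIC)
cv2.imwrite('pics/topc.png',a)
cv2.imwrite('pics/sidec.png',cv2.resize(b,(672,600),interpolation=cv2.INTER_CUBIC))
E
```

```text
(no output)
```

View pics/topc.png

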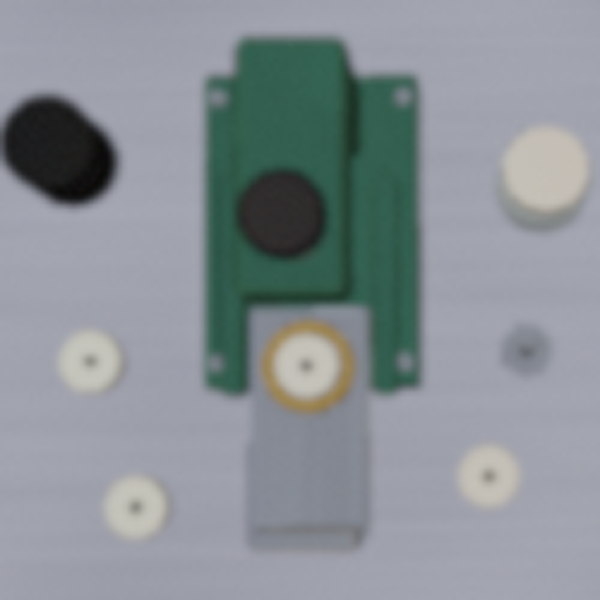

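View pics/sidec.png

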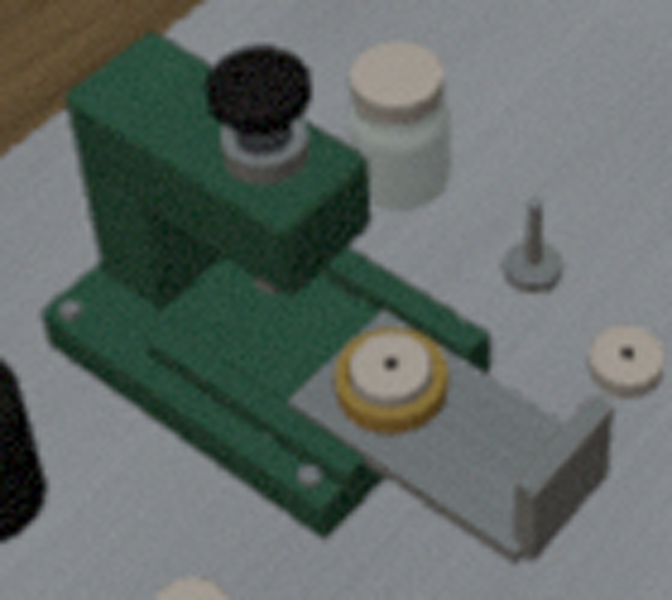

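```bash
cat >> h.py <<'E'
T=lambda x,y:(150+(x+.5)/4.8-.5,125+(y+.5)/4.8-.5)
S=lambda x,y:(155+(x+.5)/4.8-.5,170+(y+.5)/4.8-.5)
E
python3 - <<'E'
from h import *
ct=env.read_camera('top');cs=env.read_camera('side')
print('nadir px',proj(ct,[[.532,-.048,0]]))
for n,p,z in [('cap',(282,214),.208),('adapter',(306,366),.062),('bBL',(205,388),.03),('bBR',(420,386),.03),('bTL',(207,76),.03),('bTR',(417,76),.03),('headFL',(238,294),.16),('headFR',(346,297),.16),('tabFL',(248,549),.087),('tabFR',(357,549),.087),('tabRL',(248,527),.087),('tabRR',(362,527),.087),
 ('holeTL',(217,98),.03),('holeTR',(403,97),.03),('holeBL',(214,362),.03),('holeBR',(406,362),.03)]:
    print(n,np.round(atz(ct,*T(*p),z),4))
for n,p,z in [('cap',(259,74),.208),('adapter',(391,363),.062),('tabFL',(530,492),.087),('tabRL',(515,487),.087),('tabRR',(597,398),.087),('tabFR',(610,407),.087)]:
    print('S',n,np.round(atz(cs,*S(*p),z),4))
E
```

```text
nadir px [[247.74862303 223.17708184]]
cap [0.6635 0.0444 0.208 ]
adapter [0.5957 0.0463 0.062 ]
bBL [0.5856 0.1092 0.03  ]
bBR [ 0.5844 -0.0185  0.03  ]
bTL [0.7739 0.1068 0.03  ]
bTR [ 0.7719 -0.0198  0.03  ]
headFL [0.6284 0.0728 0.16  ]
headFR [0.6257 0.0161 0.16  ]
tabFL [0.4922 0.0776 0.087 ]
tabFR [0.491  0.0167 0.087 ]
tabRL [0.5045 0.0775 0.087 ]
tabRR [0.5031 0.0137 0.087 ]
holeTL [0.7604 0.1009 0.03  ]
holeTR [ 0.7592 -0.0111  0.03  ]
holeBL [0.601  0.1038 0.03  ]
holeBR [ 0.5988 -0.0104  0.03  ]
S cap [0.6645 0.0444 0.208 ]
S adapter [0.5955 0.0463 0.062 ]
S tabFL [0.4923 0.0778 0.087 ]
S tabRL [0.4989 0.0797 0.087 ]
S tabRR [0.4977 0.0201 0.087 ]
S tabFR [0.4903 0.0206 0.087 ]
```

```bash
cat >> h.py <<'E'
from scipy.spatial.transform import Rotation as Ro
def to(*ps):
    s=env.read_state(); q=np.array(s['tcp_rot']); R=Ro.from_quat(q[[1,2,3,0]])
    M=R.as_matrix(); print('clk',round(s['clock'],2),'pos',np.round(s['position'],4),'yaw',np.degrees(np.arctan2(M[1,0],M[0,0])).round(2),'zax',M[:,2].round(3),'F',np.round(s['wrist_force'],1),'w',s['gripper_width'])
    for p in ps: print(p,R.inv().apply(np.array(p)-s['position']).round(4))
E
python3 -c "
from h import *
to((.5,-.35,.25),(.448,.047,.25),(.448,.047,.08))"
```

```text
clk 0.2 pos [ 0.2102 -0.6412  0.2528] yaw 18.15 zax [-0.     0.001 -1.   ] F [-0.   0.9 -0.5] w 0.08563693645272781
(0.5, -0.35, 0.25) [ 0.3661 -0.1864  0.0029]
(0.448, 0.047, 0.25) [ 0.4404 -0.5798  0.0033]
(0.448, 0.047, 0.08) [ 0.4404 -0.5797  0.1733]
```

```bash
python3 -m handwheel '[{"fingers":0,"offset":[0.183,-0.093,0],"roll":0.05},{"fingers":0,"offset":[0.366,-0.186,0],"roll":0.104},{"fingers":0,"offset":[0.366,-0.186,0],"roll":0.104},{"fingers":0,"offset":[0.366,-0.186,0],"roll":0.104},{"fingers":0,"offset":[0.366,-0.186,0],"roll":0.104},{"fingers":0,"offset":[0.366,-0.186,0],"roll":0.104},{"fingers":0,"offset":[0.366,-0.186,0],"roll":0.104},{"fingers":0,"offset":[0.366,-0.186,0],"roll":0.104},{"fingers":0,"offset":[0.366,-0.186,0],"roll":0.104},{"fingers":0,"offset":[0.366,-0.186,0],"roll":0.104}]'
python3 -c "
from h import *
to((.448,.047,.25),(.448,.047,.08))"
```

```text
clock: 1.2
position: [0.502, -0.3482, 0.253]
tcp_rot: [-0.001, 1.0, -0.003, 0.0]
wrist_force: [-0.2, -0.8, 0.3]
gripper_width: -0.0001
grasp_force: 0.0
clk 1.2 pos [ 0.502  -0.3482  0.253 ] yaw -0.29 zax [ 0.     0.001 -1.   ] F [-0.2 -0.8  0.3] w -0.00010030065267456337
(0.448, 0.047, 0.25) [-0.056  -0.395   0.0034]
(0.448, 0.047, 0.08) [-0.056  -0.3948  0.1734]
```

```bash
python3 -m handwheel '[{"fingers":0,"offset":[-0.056,-0.395,0],"roll":0},{"fingers":0,"offset":[-0.056,-0.395,0],"roll":0},{"fingers":0,"offset":[-0.056,-0.395,0],"roll":0},{"fingers":0,"offset":[-0.056,-0.395,0],"roll":0},{"fingers":0,"offset":[-0.056,-0.395,0],"roll":0},{"fingers":0,"offset":[-0.056,-0.395,0],"roll":0},{"fingers":0,"offset":[-0.056,-0.395,0],"roll":0},{"fingers":0,"offset":[-0.056,-0.395,0],"roll":0},{"fingers":0,"offset":[-0.056,-0.395,0],"roll":0},{"fingers":0,"offset":[-0.056,-0.395,0],"roll":0}]'
python3 -c "
from h import *
to((.448,.047,.25),(.448,.047,.08))"
```

```text
clock: 2.2
position: [0.4479, 0.0439, 0.2534]
tcp_rot: [0.0, 1.0, -0.005, 0.0]
wrist_force: [0.3, -0.4, -0.4]
gripper_width: -0.0006
grasp_force: 0.0
clk 2.2 pos [0.4479 0.0439 0.2534] yaw -0.56 zax [ 0.    -0.001 -1.   ] F [ 0.3 -0.4 -0.4] w -0.0005522468337036363
(0.448, 0.047, 0.25) [ 0.     -0.0031  0.0034]
(0.448, 0.047, 0.08) [ 0.     -0.0032  0.1734]
```

```bash
python3 -m handwheel '[{"fingers":0,"offset":[0,-0.003,0.04],"roll":0},{"fingers":0,"offset":[0,-0.003,0.08],"roll":0},{"fingers":0,"offset":[0,-0.003,0.12],"roll":0},{"fingers":0,"offset":[0,-0.003,0.16],"roll":0},{"fingers":0,"offset":[0,-0.003,0.173],"roll":0},{"fingers":0,"offset":[0,-0.003,0.173],"roll":0},{"fingers":0,"offset":[0,-0.003,0.173],"roll":0}]'
python3 -c "
from h import *
to((.547,.046,.08)); c=snap('side','side2.png')
a=cv2.imread('pics/side2.png')[150:310,130:330]; cv2.imwrite('pics/side2c.png',cv2.resize(a,(750,600),interpolation=cv2.INTER_CUBIC))"
```

```text
clock: 2.9
position: [0.4485, 0.0459, 0.0806]
tcp_rot: [0.0, 1.0, -0.006, -0.0]
wrist_force: [-0.5, 0.2, -0.2]
gripper_width: -0.0001
grasp_force: 0.0
clk 2.9 pos [0.4485 0.0459 0.0806] yaw -0.74 zax [-0.    -0.001 -1.   ] F [-0.5  0.2 -0.2] w -0.0001222083342874737
(0.547, 0.046, 0.08) [ 0.0985 -0.0014  0.0006]
```

View pics/side2c.png

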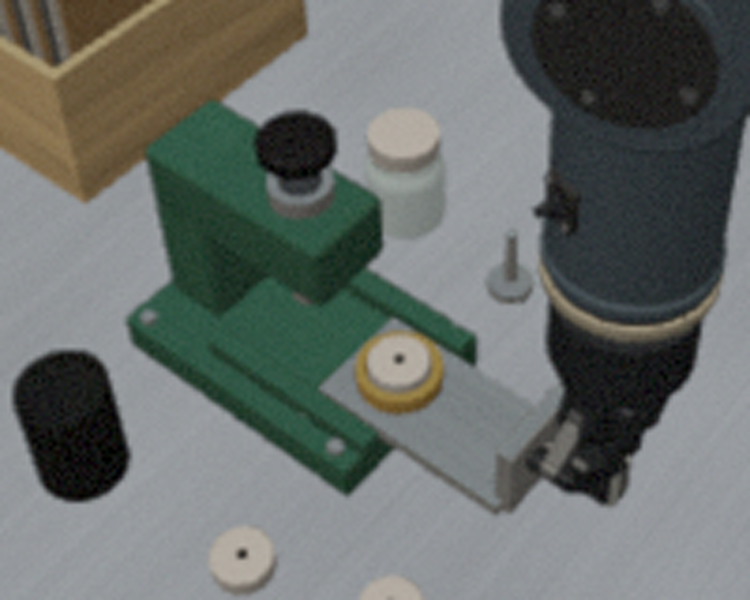

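The closed fingers stand just in front of the tab, whose crop centre is about (530,440). The spares and the pin are clear of them. Pushing now.

```bash
python3 -m handwheel '[{"fingers":0,"offset":[0.015,0,0],"roll":0},{"fingers":0,"offset":[0.025,0,0],"roll":0},{"fingers":0,"offset":[0.035,0,0],"roll":0},{"fingers":0,"offset":[0.045,0,0],"roll":0},{"fingers":0,"offset":[0.055,0,0],"roll":0},{"fingers":0,"offset":[0.065,0,0],"roll":0},{"fingers":0,"offset":[0.075,0,0],"roll":0},{"fingers":0,"offset":[0.083,0,0],"roll":0},{"fingers":0,"offset":[0.09,0,0],"roll":0},{"fingers":0,"offset":[0.09,0,0],"roll":0}]'; python3 -c "
from h import *
to((.547,.046,.08))"
```

```text
clock: 3.95
position: [0.5395, 0.0471, 0.0803]
tcp_rot: [-0.0, 1.0, -0.005, 0.001]
wrist_force: [-0.3, 0.0, 0.2]
gripper_width: 0.0
grasp_force: 0.0
clk 3.95 pos [0.5395 0.0471 0.0803] yaw -0.58 zax [ 0.002  0.    -1.   ] F [-0.3  0.   0.2] w 3.697992252603439e-05
(0.547, 0.046, 0.08) [0.0075 0.001  0.0003]
```

```bash
python3 -m handwheel '[{"fingers":0,"offset":[0.003,0,0],"roll":0},{"fingers":0,"offset":[0.005,0,0],"roll":0},{"fingers":0,"offset":[0.006,0,0],"roll":0},{"fingers":0,"offset":[0.007,0,0],"roll":0},{"fingers":0,"offset":[0.008,0,0],"roll":0},{"fingers":0,"offset":[0.008,0,0],"roll":0}]'; python3 -c "
from h import *
to((.547,.046,.08)); c=snap('side','side3.png')
a=cv2.imread('pics/side3.png')[150:310,130:330]; cv2.imwrite('pics/side3c.png',cv2.resize(a,(750,600),interpolation=cv2.INTER_CUBIC))"
```

```text
clock: 4.55
position: [0.5461, 0.047, 0.0802]
tcp_rot: [-0.0, 1.0, -0.005, -0.0]
wrist_force: [-1.0, 1.0, -0.8]
gripper_width: 0.0002
grasp_force: 0.8
clk 4.55 pos [0.5461 0.047  0.0802] yaw -0.56 zax [-0.  0. -1.] F [-1.   1.  -0.8] w 0.0002417214206027047
(0.547, 0.046, 0.08) [0.0009 0.001  0.0002]
```

View pics/side3c.png

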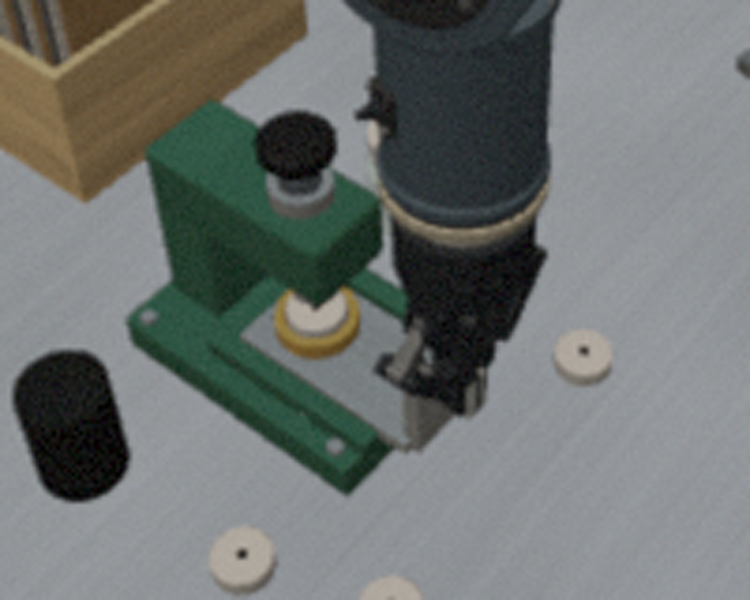

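The slide is nearly home, with the collar at about (317,315) under the head. I'll creep in until the force shows the hard stop.

```bash
python3 -m handwheel '[{"fingers":0,"offset":[0.002,0,0],"roll":0},{"fingers":0,"offset":[0.003,0,0],"roll":0},{"fingers":0,"offset":[0.004,0,0],"roll":0},{"fingers":0,"offset":[0.005,0,0],"roll":0},{"fingers":0,"offset":[0.005,0,0],"roll":0}]'; python3 -m handwheel '[{"fingers":0,"offset":[0.001,0,0],"roll":0},{"fingers":0,"offset":[0.002,0,0],"roll":0},{"fingers":0,"offset":[0.003,0,0],"roll":0},{"fingers":0,"offset":[0.003,0,0],"roll":0}]'
```

```text
clock: 5.1
position: [0.548, 0.0469, 0.0802]
tcp_rot: [0.0, 1.0, -0.005, -0.003]
wrist_force: [-13.1, 1.4, 10.0]
gripper_width: -0.0
grasp_force: 6.7
clock: 5.5
position: [0.548, 0.0469, 0.0799]
tcp_rot: [0.001, 1.0, -0.005, -0.006]
wrist_force: [-22.6, 1.7, 16.9]
gripper_width: -0.0002
grasp_force: 11.5
```

Hard stop at TCP x 0.548 with 22 N. Backing off and rising.

```bash
python3 -m handwheel '[{"fingers":0,"offset":[-0.02,0,0],"roll":0},{"fingers":0,"offset":[-0.05,0,0],"roll":0},{"fingers":0,"offset":[-0.05,0,-0.04],"roll":0},{"fingers":0,"offset":[-0.05,0,-0.08],"roll":0},{"fingers":0,"offset":[-0.05,0,-0.12],"roll":0},{"fingers":0,"offset":[-0.05,0,-0.16],"roll":0},{"fingers":0,"offset":[-0.05,0,-0.2],"roll":0},{"fingers":0,"offset":[-0.05,0,-0.2],"roll":0},{"fingers":0,"offset":[-0.05,0,-0.2],"roll":0}]'; python3 -c "
from h import *
to((.664,.0444,.26)); c=snap('top','top4.png'); a=cv2.imread('pics/top4.png')[125:250,150:275]; cv2.imwrite('pics/top4c.png',cv2.resize(a,(600,600),interpolation=cv2.INTER_CUBIC))"
```

```text
clock: 6.4
position: [0.5049, 0.0472, 0.2813]
tcp_rot: [-0.0, 1.0, -0.005, 0.002]
wrist_force: [-0.0, 0.2, -0.6]
gripper_width: -0.0
grasp_force: 0.0
clk 6.4 pos [0.5049 0.0472 0.2813] yaw -0.59 zax [ 0.003  0.    -1.   ] F [-0.   0.2 -0.6] w -2.1419884102819264e-05
(0.664, 0.0444, 0.26) [0.159  0.0012 0.0219]
```

View pics/top4c.png

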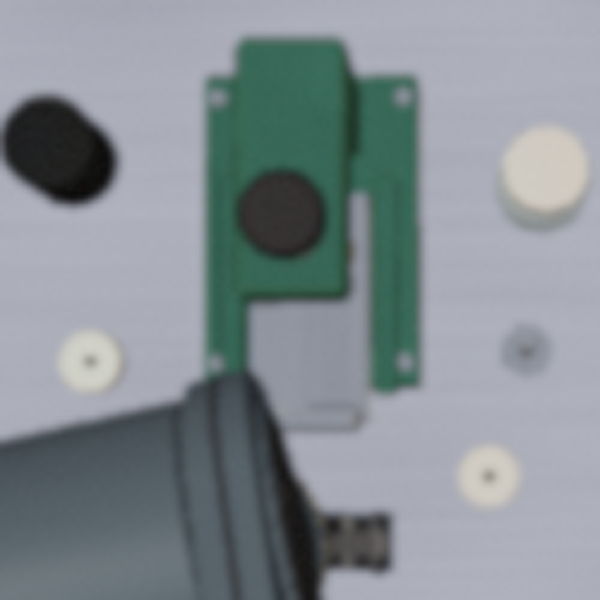

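The slide is home, with its tab front at crop row 430. The cap is up at (282,214) and the bystanders haven't moved. Moving over the cap.

```bash
python3 -m handwheel '[{"fingers":0,"offset":[0.04,0.001,0],"roll":0},{"fingers":0,"offset":[0.08,0.001,0],"roll":0},{"fingers":0,"offset":[0.12,0.001,0],"roll":0},{"fingers":0,"offset":[0.159,0.001,0.01],"roll":0},{"fingers":0,"offset":[0.159,0.001,0.022],"roll":0},{"fingers":0,"offset":[0.159,0.001,0.022],"roll":0},{"fingers":0,"offset":[0.159,0.001,0.022],"roll":0},{"fingers":0,"offset":[0.159,0.001,0.022],"roll":0}]'; python3 -c "
from h import *
to((.664,.0444,.23),(.664,.0444,.21)); print(np.degrees(0))
for n in ('side',):
  c=snap(n,'side5.png'); a=cv2.imread('pics/side5.png')[130:290,130:330]; cv2.imwrite('pics/side5c.png',cv2.resize(a,(750,600),interpolation=cv2.INTER_CUBIC))"
```

```text
clock: 7.25
position: [0.6624, 0.0448, 0.2588]
tcp_rot: [-0.0, 1.0, -0.005, 0.0]
wrist_force: [0.3, 0.3, -0.1]
gripper_width: -0.0001
grasp_force: 0.0
clk 7.25 pos [0.6624 0.0448 0.2588] yaw -0.56 zax [ 0.  0. -1.] F [ 0.3  0.3 -0.1] w -0.00011626971876386349
(0.664, 0.0444, 0.23) [0.0016 0.0003 0.0288]
(0.664, 0.0444, 0.21) [0.0016 0.0003 0.0488]
0.0
```

View pics/side5c.png

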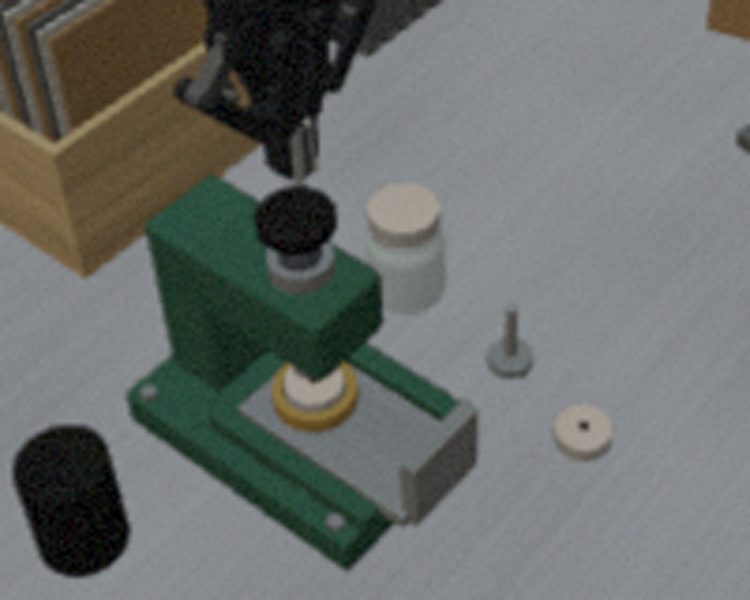

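The closed fingertips at (292,175) are directly above the cap at (296,218). Pressing down now; contact should come near TCP z 0.230 and the stop near 0.210.

```bash
python3 -m handwheel '[{"fingers":0,"offset":[0.0015,0,0.015],"roll":0},{"fingers":0,"offset":[0.0015,0,0.025],"roll":0},{"fingers":0,"offset":[0.0015,0,0.03],"roll":0},{"fingers":0,"offset":[0.0015,0,0.034],"roll":0},{"fingers":0,"offset":[0.0015,0,0.038],"roll":0},{"fingers":0,"offset":[0.0015,0,0.042],"roll":0},{"fingers":0,"offset":[0.0015,0,0.045],"roll":0},{"fingers":0,"offset":[0.0015,0,0.047],"roll":0},{"fingers":0,"offset":[0.0015,0,0.049],"roll":0},{"fingers":0,"offset":[0.0015,0,0.049],"roll":0}]'
```

```text
clock: 8.3
position: [0.6644, 0.0448, 0.2103]
tcp_rot: [-0.0, 1.0, -0.005, 0.0]
wrist_force: [-7.2, -0.4, 11.5]
gripper_width: -0.0001
grasp_force: 5.8
```

```bash
python3 -m handwheel '[{"fingers":0,"offset":[0,0,0.001],"roll":0},{"fingers":0,"offset":[0,0,0.002],"roll":0},{"fingers":0,"offset":[0,0,0.003],"roll":0},{"fingers":0,"offset":[0,0,0.003],"roll":0}]'
```

```text
clock: 8.7
position: [0.6644, 0.0448, 0.2098]
tcp_rot: [-0.0, 1.0, -0.005, 0.001]
wrist_force: [-14.1, -0.9, 29.4]
gripper_width: 0.0001
grasp_force: 14.9
```

```bash
python3 -m handwheel '[{"fingers":0,"offset":[-0.001,0,0],"roll":0},{"fingers":0,"offset":[-0.001,0,0],"roll":0},{"fingers":0,"offset":[-0.001,0,0],"roll":0},{"fingers":0,"offset":[-0.001,0,0],"roll":0},{"fingers":0,"offset":[-0.001,0,0],"roll":0}]'
python3 -c "
from h import *
c=snap('side','side6.png'); a=cv2.imread('pics/side6.png')[130:290,130:330]; cv2.imwrite('pics/side6c.png',cv2.resize(a,(750,600),interpolation=cv2.INTER_CUBIC)); to()"
```

```text
clock: 9.2
position: [0.6643, 0.0447, 0.2099]
tcp_rot: [-0.0, 1.0, -0.005, 0.002]
wrist_force: [-10.3, -0.9, 26.9]
gripper_width: 0.0001
grasp_force: 13.7
clk 9.25 pos [0.6643 0.0448 0.2099] yaw -0.59 zax [ 0.004  0.001 -1.   ] F [-9.8 -0.4 27.2] w 0.00015153879889896526
```

View pics/side6c.png

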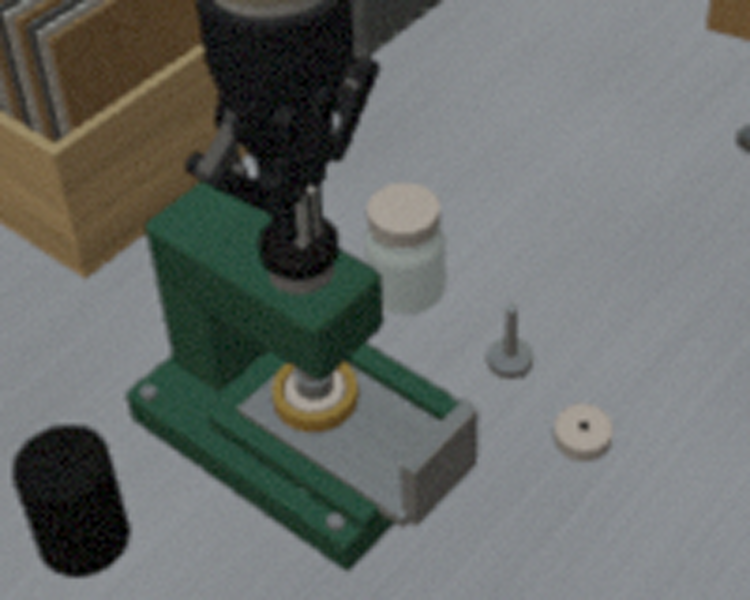

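The cap is down at (298,255). The ram's end bears on the adapter at (313,385), which is flush in the collar, and the push is a steady 27 N. Handing in.

```bash
python3 -c "
from cell import env
print(env.sign_off())"
```

```text
the job is handed in; nothing more can be done
None
```

I pushed the slide home to its hard stop, pressed the adapter flush in its collar, and handed the job in at about 9 s while still holding the cap down with about 27 N; the sign-off gave no verdict.

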